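# Hang the drain basket and index the slide over the pan

## Robot

A 7-joint arm with a two-finger parallel gripper is mounted at the origin on the work surface. World frame = base frame: x ahead of the robot, y to its left, z up, the work surface at z = 0. Lengths are in m, angles in rad, forces in N, time in s.
With the tool pointing down it reaches from about 0.4 to 0.85 m from the base axis. Payload 4.5 kg.
Tool frame: the origin (TCP) lies on the mounting face of the last link; the fingertips stand 166 mm ahead of it and the grasp point (between the pads) lies 147 mm ahead of it; z points along the fingers, y is the line along which they close (so a half turn about z gives the same grasp; the last joint's range is limited). The gripper opens to 88 mm and grips with 3 to 60 N. Pads are 18 mm wide; open, the fingers measure 123 mm over their backs; the gripper's body (75 mm by 187 mm) begins 45 mm behind the grasp point.
Start: joints at [1.185, 0.689, -0.195, 1.565, 0.157, 0.902, -0.215], TCP at [0.255, -0.571, 0.405] pointing down, gripper open.
Joint ranges: [-3.01, 3.01], [-0.46, 2.08], [-1.47, 1.51], [0.13, 2.56], [-1, 4.14], [0.04, 2.09], [-2.66, 2.66]. Speed limits (rad/s): [2.57, 2.57, 3.14, 3.14, 3.14, 3.14, 3.14].

## Interface

Orientations are given as a unit quaternion [x, y, z, w].
In Python, from plant import r, snapshot gives the robot as it stands. The module is installed in compiled form; this text tells all that it offers.
- The arm moves only by the tool move_arm, never from a script. Its argument "rows" is a list of rows, each a list of 5 numbers: the shift along the tool's x, y, z in m, then the turn about the tool's z in rad, then the finger opening in m, from 0 to 0.0881. In form: [[dx, dy, dz, spin, claw], ...]. A call has 1 to 10 rows; each row shifts and turns the commanded pose from where the row before left it, along the tool's axes as they then stand; what a row does not reach is not made up. A row lasts 1/12 s, in which the tool goes at most 41.7 mm and 7.16 degrees, less where a joint would pass 70% of its speed; a pose out of reach is approached as far as the arm can. A call with a gripper value outside its range is refused whole. The fingers move at their own pace and stop on an object; "newtons" is the grip in N (left out, the last holds). Time passes only in rows, so rows that do not move let the fingers close. It gives the time, the measured TCP pose, the force, the opening and the grip force at its end, in the units of the state.
- r.get_state(): the state, without advancing time (a new reading comes with each control period).
- snapshot(name): name is "scene" or "side" or "wrist"; returns a dict with "color" (400x640x3 uint8, red, green, blue), "depth" (400x640 float32, m along the optical axis (not along the pixel's ray), 0 where there is no reading), "mtx" (3x3 intrinsics, pixels), "eye" and "orientation" of the camera in the world. Camera axes: x right, y up, looking along -z (the intrinsics and any distortion apply to the point x, -y, -z); pixel columns grow to the right and rows downward; lengths in m; the calibration is good to about 2 mm. A picture is of the moment at which its call begins.
- r.finish_job(): hands the job in; it is judged then, once.
The state is a dict: "clock": time; "q": joint angles; "qd": joint speeds; "joint_torque": joint torques, N m; "tool_pos": TCP position; "eef_rot": TCP orientation; "contact_force": force on the tool from outside, world axes, zero at the start; "moment": the same for the moment, N m; "opening": opening from 0.0 (shut) to 1.0 (fully open); "finger_force": force on a finger pad.
Only numpy, scipy, OpenCV 4.12 (cv2) and the standard library are available. Lean on these libraries where they do the work, as an engineer would, in place of code of your own. Each camera call takes 0.05 s, during which the arm holds its last target. There are 200 camera calls.

## Task

Hang the parts basket by its handle on the hook of the sliding sleeve and let it go. Then pull up the sleeve's black lock knob, slide the sleeve one hole along the rail towards the steel drip pan so that the basket hangs over the pan, and let the pin drop fully home in that hole. Finish while still holding the knob with the pin engaged and the basket hanging quietly; leave the bottle, beaker and stirrer where they are.

Things in the scene. Friction and masses are not known exactly. Their poses are not given: they have to be found in the camera images.
- basket: Loose round steel basket, 0.2 kg, 70 mm wide, 50 mm high, vials inside, on the bench left or right. Origin: centre of underside, z up. Stiff bail: uprights at y = +-36 mm, 6 mm crossbar along y with centre 125 mm up, open window between rim and bar. On the bar's middle a grey grip block, 20 mm in x, 30 mm in y, 128 to 166 mm up. A half turn makes no difference.
- basket_grip (a point): On the basket's grip block, 152 mm above the basket's origin, 24 mm above the block's lower end: the height to grip. Across the block's 30 mm (closing along the basket's y) the fingers stay clear of the hook.
- basket_bar (a point): Centre of the basket's crossbar, 125 mm above the basket's origin; axes as the basket's.
- rail_mid (a point): Middle of the top face of the fixed level rail, a 30 x 30 mm aluminium tube 400 mm long on two posts, top 220 mm above the bench. Its y axis runs along the rail, its -x axis points to the robot's side. Five holes in the top, 70 mm apart, the middle one here.
- hook_saddle (a point): Bottom of the V of a 16 mm wide, 5 mm thick steel strap hook on the sliding sleeve: 100 mm from the rail's axis towards the robot, 197 mm up; axes as the rail's. The strap comes out level 8 mm higher to x = +15 mm, dips here, rises to its tip at x = -22, z = +22 mm. The bar rests with its centre 4 mm above. To hang: bar above the tip, move along +x, tip through the bail's window, lower.
- knob_mid (a point): Middle of the round black plastic lock knob on top of the sleeve (26 mm across, 26 mm tall, vertical axis), 262 mm above the bench with the pin down; axes as the rail's. Below the knob a 22 mm wide housing (top 18 mm under this point), then the sleeve's top, 42 x 50 mm (36 mm under this point).
- plunger (a joint): Lift of the knob and its pin in m: 0 = pin fully down, 0.018 = upper stop. A spring pushes it down (3 N at 0, 5 N at the top). Pin 8 mm thick with round tip, holes 11 mm. It starts down in the middle hole; the sleeve slides only while it is lifted over 0.011; let down over a hole it drops in.
- sleeve (a joint): Position of the sleeve (with hook and knob) along the rail in m, growing along the rail's +y: 0 at the start in the middle hole, -0.070 and 0.070 at the next holes, -0.140 and 0.140 at the last; friction 1.5 N. Slide it by the knob.
- pan: Fixed open square stainless drip pan, 110 x 110 x 40 mm, empty. Origin: centre of its underside. It stands under the hook's place at the next hole, on one side of the start or the other.
- stirrer: Bystander: fixed low white stirrer plate, 110 x 110 x 44 mm, on the other side. Origin: centre of its underside.
- bottle: Bystander: loose white plastic bottle, 60 mm across, 140 mm tall. Origin: centre of its underside.
- beaker: Bystander: loose clear glass beaker, 70 mm across, 90 mm tall, behind the rail. Origin: centre of its underside.
There are look-alikes about, which are no part of the job. Leave any blue or red look-alike of the basket alone.

How it is judged:
By the outcome, as a careful person would: the job done as asked, in the order asked, and still so for the second after the job is handed in, while the arm keeps its last pose, push and grip.
It also fails if it takes over 61 s, if anything falls off the work surface, if the arm or the gripper's body presses on something with over 40 N, if the wrist force passes 120 N, or if a joint passes its speed limit or range.

## Working session

There is one attempt and no reset: what is moved stays moved. The work goes in short steps, Python scripts to look and compute and a tool call to move; the robot and the scene stay as the last step left them, time stands still between calls to the robot, and variables do not carry over. Pictures are saved under pics/ and viewed, at most 10 in all, crops included, and the job is handed in when it is done.

Besides the shell and the picture viewer there is one more tool, called by a JSON object that holds its "method" and its "body". move_arm: Moves the arm, as the interface text tells. Its arguments: {"type":"object","properties":{"rows":{"type":"array"},"newtons":{"type":"number"}},"required":["rows"]}

```bash
mkdir -p pics; cat > h.py <<'E'
import numpy as np, cv2
from scipy.spatial.transform import Rotation as R
from plant import r, snapshot
def cloud(s):
    d=s["depth"]; K=np.array(s["mtx"]); v,u=np.mgrid[0:d.shape[0],0:d.shape[1]]
    c=np.stack([(u-K[0,2])/K[0,0]*d,-(v-K[1,2])/K[1,1]*d,-d],-1)
    o=np.array(s["orientation"])
    M=o if o.shape==(3,3) else R.from_quat(o).as_matrix()
    p=c@M.T+np.array(s["eye"]); p[d==0]=np.nan
    return p
def save(s,n): cv2.imwrite("pics/"+n,s["color"][:,:,::-1])
E
python3 - <<'E'
from h import *
st=r.get_state(); print(st)
for n in ("scene","side"):
    s=snapshot(n); save(s,n+"0.png"); np.savez(n+"0.npz",p=cloud(s)); print({k:v for k,v in s.items() if k not in("color","depth")})
E
```

```text
{'clock': 0.0, 'q': array([ 1.18480022,  0.68996744, -0.19448807,  1.56633754,  0.15732108,
        0.90250063, -0.21512836]), 'qd': array([ 0.00118758, -0.0017792 , -0.00048445, -0.00153451, -0.00089944,
       -0.00118782,  0.0011991 ]), 'joint_torque': array([-3.42036383e-04, -5.27561653e+01, -1.26719914e+00, -1.53427309e+01,
       -5.26539492e-02,  6.71208400e-03,  1.79470203e-04]), 'tool_pos': array([ 0.25456221, -0.57045056,  0.40392116]), 'eef_rot': array([ 9.78046721e-01,  2.08383737e-01, -2.70494647e-04, -8.69423928e-04]), 'contact_force': array([-0.05176129,  0.79487959, -0.1593937 ]), 'moment': array([-0.04127254,  0.04209557, -0.0324071 ]), 'finger_force': 0.0, 'opening': 0.9985920995249207}
{'mtx': array([[424.56883806,   0.        , 320.99161703],
       [  0.        , 424.56883806, 198.57155486],
       [  0.        ,   0.        ,   1.        ]]), 'eye': array([1.05244131, 0.57099386, 1.03746837]), 'orientation': array([0.12254701, 0.32107828, 0.87252438, 0.34726385])}
{'mtx': array([[515.61036768,   0.        , 320.91812698],
       [  0.        , 515.61036768, 201.1072431 ],
       [  0.        ,   0.        ,   1.        ]]), 'eye': array([-0.08747317,  0.85279103,  1.10048433]), 'orientation': array([-0.13565555,  0.38956077,  0.85663713, -0.30985933])}
```

View pics/scene0.png

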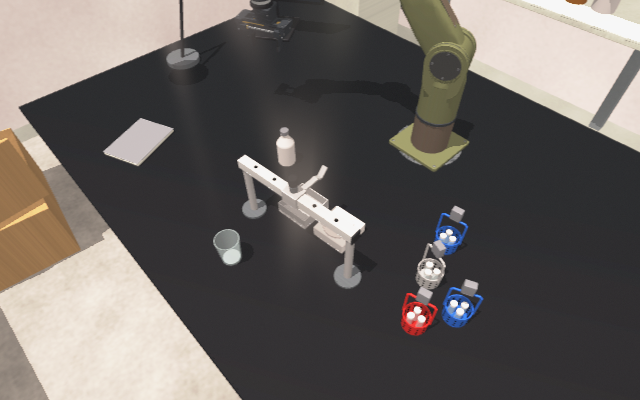

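View pics/side0.png

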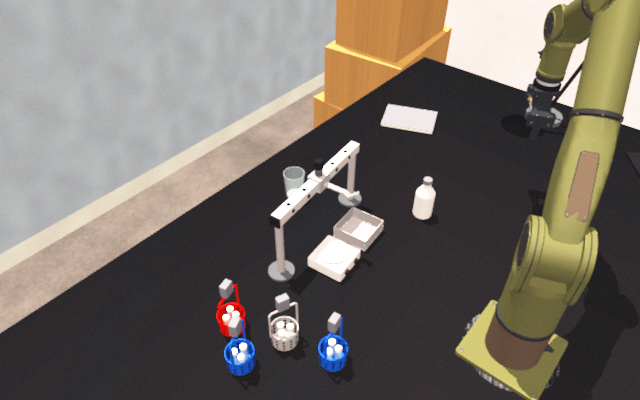

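The steel basket is at side pixel (284,330), with its grip at (282,302). It stands between two blue look-alikes and a red one. The knob is at (319,167), the pan at (358,228), the stirrer at (334,257) and the bottle at (424,200). Next I'll measure these.

```bash
python3 - <<'E'
from h import *
P={n:np.load(n+"0.npz")["p"] for n in("scene","side")}
def box(n,x0,x1,y0,y1,zl,zh):
    a=P[n][y0:y1,x0:x1].reshape(-1,3); return a[(a[:,2]>zl)&(a[:,2]<zh)]
def rep(t,a): print(t,len(a),np.nanmedian(a,0).round(4),np.nanmin(a,0).round(3),np.nanmax(a,0).round(3))
rep("grip side",box("side",272,292,290,314,.13,.2)); rep("grip scene",box("scene",428,450,236,262,.13,.2))
for n,b in(("side",(270,295,290,316)),("scene",(428,450,236,262))):
    a=box(n,*b,.155,.18); 
    if len(a)>3: rep(n+" griptop",a); print(cv2.minAreaRect((a[:,:2]*1000).astype(np.float32)))
# rail top
for n in P:
    a=P[n].reshape(-1,3); a=a[(a[:,2]>.212)&(a[:,2]<.228)&(a[:,0]>.3)&(a[:,0]<.9)&(np.abs(a[:,1])<.5)]
    print(n,"rail",len(a),cv2.minAreaRect((a[:,:2]*1000).astype(np.float32)))
    k=P[n].reshape(-1,3);k=k[(k[:,2]>.262)&(k[:,2]<.285)&(k[:,0]>.3)&(k[:,0]<.9)&(np.abs(k[:,1])<.4)]; rep(n+" knob",k)
rep("hook side",box("side",318,370,175,205,.19,.217)); 
rep("pan",box("side",335,383,208,248,.03,.05));rep("stir",box("side",305,360,238,278,.03,.06));rep("bottle",box("side",410,438,175,220,.05,.2))
# basket neighbors
for t,b in(("blue1",(222,258,315,375)),("blue2",(318,348,312,372)),("red",(216,246,280,335)),("steel",(268,302,290,352))): rep(t,box("side",*b,.02,.2))
E
```

```text
grip side 216 [0.4366 0.3429 0.1571] [0.425 0.322 0.13 ] [0.454 0.357 0.17 ]
grip scene 184 [0.4515 0.3389 0.16  ] [0.434 0.32  0.131] [0.46  0.357 0.169]
side griptop 118 [0.4393 0.3404 0.1641] [0.428 0.322 0.155] [0.452 0.357 0.17 ]
((441.37115478515625, 340.1819152832031), (30.86269187927246, 20.003257751464844), 71.8526840209961)
scene griptop 107 [0.4493 0.3382 0.165 ] [0.434 0.321 0.156] [0.46  0.352 0.169]
((445.95367431640625, 336.86566162109375), (30.770584106445312, 20.87148666381836), 68.23040008544922)
scene rail 1663 ((570.5536499023438, -9.454925537109375), (147.70033264160156, 406.5498352050781), 7.907392501831055)
scene knob 88 [6.245e-01 5.000e-04 2.735e-01] [ 0.609 -0.015  0.263] [0.635 0.011 0.278]
side rail 1180 ((565.378173828125, -4.981536865234375), (145.9694366455078, 409.14105224609375), 5.328836917877197)
side knob 63 [0.6137 0.0022 0.2718] [ 0.604 -0.012  0.263] [0.628 0.014 0.277]
hook side 267 [ 0.568  -0.0061  0.2028] [ 0.493 -0.06   0.191] [0.611 0.023 0.217]
pan 371 [ 0.516 -0.03   0.037] [ 0.466 -0.141  0.03 ] [0.585 0.045 0.049]
stir 1176 [0.5017 0.0683 0.0398] [ 0.446 -0.03   0.03 ] [0.567 0.122 0.05 ]
bottle 460 [ 0.4173 -0.265   0.0904] [ 0.393 -0.3    0.05 ] [ 0.452 -0.244  0.141]
blue1 1133 [0.4762 0.4535 0.0483] [0.442 0.365 0.02 ] [0.599 0.49  0.169]
blue2 956 [0.3128 0.3088 0.0491] [0.282 0.268 0.02 ] [0.353 0.346 0.169]
red 1006 [0.5637 0.4062 0.0954] [0.462 0.356 0.02 ] [0.607 0.47  0.169]
steel 969 [0.4367 0.3405 0.0488] [0.407 0.302 0.02 ] [0.477 0.377 0.17 ]
```

```bash
python3 - <<'E'
from h import *
P={n:np.load(n+"0.npz")["p"].reshape(-1,3) for n in("scene","side")}
for n in P:
    a=P[n]; a=a[(a[:,2]>.212)&(a[:,2]<.228)&(abs(a[:,0]-.62)<.06)&(np.abs(a[:,1])<.3)]
    for i in range(6):
        f=np.polyfit(a[:,1],a[:,0],1); e=a[:,0]-np.polyval(f,a[:,1]); a=a[abs(e)<.018+.01*(i<3)]
    print(n,len(a),"x=",f,"yrange",np.percentile(a[:,1],[0,100]),np.degrees(np.arctan(-f[0])), "rect",cv2.minAreaRect((a[:,:2]*1000).astype(np.float32)))
    k=P[n]; k=k[(k[:,2]>.271)&(k[:,2]<.285)&(abs(k[:,0]-.62)<.04)&(abs(k[:,1])<.04)]; print("knobtop",len(k),(k.min(0)+k.max(0))/2,k.mean(0))
    h=P[n]; h=h[(h[:,2]>.185)&(h[:,2]<.225)&(h[:,0]>.47)&(h[:,0]<.575)&(abs(h[:,1])<.05)]
    for lo in np.arange(.48,.58,.01):
        q=h[(h[:,0]>=lo)&(h[:,0]<lo+.01)]
        if len(q): print(round(lo,3),len(q),q.mean(0).round(4),q[:,1].min().round(4),q[:,1].max().round(4),q[:,2].max().round(3))
    for t,c in(("blue2",(.31,.31)),("blue1",(.476,.46)),("red",(.57,.4))):
        g=P[n]; g=g[(g[:,2]>.15)&(g[:,2]<.175)&(np.hypot(g[:,0]-c[0],g[:,1]-c[1])<.06)]; print(t,len(g),g.mean(0) if len(g) else 0)
E
```

```text
scene 1571 x= [-0.1103494   0.62451014] yrange [-0.20601052  0.20025763] 6.297077346760006 rect ((624.6735229492188, -2.1947021484375), (35.429054260253906, 406.9827575683594), 6.320794105529785)
knobtop 65 [ 0.62153877 -0.00201461  0.27463635] [ 0.62320816 -0.00096125  0.27420925]
0.49 6 [ 0.4991 -0.0144  0.217 ] -0.0241 -0.0089 0.22
0.5 32 [ 0.5052 -0.0155  0.2125] -0.0233 -0.0079 0.22
0.51 29 [ 0.5151 -0.014   0.2036] -0.0226 -0.0062 0.21
0.52 14 [ 0.5236 -0.0147  0.1984] -0.0225 -0.0052 0.201
0.53 17 [ 0.5347 -0.0106  0.2035] -0.0191 -0.0038 0.207
0.54 19 [ 0.5458 -0.0102  0.2059] -0.0206 -0.0028 0.208
0.55 22 [ 0.5554 -0.0094  0.2051] -0.0186 -0.0009 0.208
0.56 18 [ 0.5652 -0.0079  0.2053] -0.0163 -0.0002 0.207
0.57 11 [ 0.5724 -0.0082  0.2048] -0.0168 -0.0019 0.207
blue2 112 [0.32448965 0.30405349 0.16208063]
blue1 149 [0.48422689 0.45162908 0.16302199]
red 143 [0.57701541 0.39261662 0.1633553 ]
side 1115 x= [-0.106494   0.6151199] yrange [-0.20365841  0.20308474] 6.078746428024331 rect ((615.2006225585938, -0.341217041015625), (35.667606353759766, 409.19500732421875), 6.091892242431641)
knobtop 36 [0.61618921 0.00138986 0.27382542] [0.61691208 0.00092697 0.27329298]
0.49 15 [ 0.496  -0.0111  0.2152] -0.0242 -0.0037 0.22
0.5 11 [ 0.5056 -0.0112  0.2063] -0.0219 -0.0042 0.212
0.51 12 [ 0.5142 -0.0096  0.1988] -0.0193 -0.0031 0.204
0.52 24 [ 0.5247 -0.0091  0.1979] -0.019 -0.0016 0.204
0.53 23 [ 0.5344 -0.0083  0.2026] -0.019 -0.0006 0.207
0.54 18 [ 0.5447 -0.0065  0.2031] -0.017 0.0007 0.206
0.55 17 [ 0.5546 -0.0062  0.203 ] -0.0151 0.0027 0.207
0.56 22 [ 0.5647 -0.0055  0.2028] -0.0206 0.0019 0.207
0.57 9 [ 0.5725 -0.003   0.2037] -0.0107 0.0046 0.206
blue2 150 [0.31488042 0.30828372 0.16171206]
blue1 149 [0.4748944  0.45503977 0.1619765 ]
red 133 [0.56759278 0.39595634 0.16158725]
```

{"method": "move_arm", "body": {"rows": [[0.026, -0.027, -0.006, 0, 0.088], [0.026, -0.027, -0.006, 0, 0.088], [0.026, -0.027, -0.006, 0, 0.088], [0.026, -0.027, -0.006, 0, 0.088], [0.026, -0.027, -0.006, 0, 0.088], [0.026, -0.027, -0.006, 0, 0.088], [0.026, -0.027, -0.006, 0, 0.088], [0.026, -0.027, -0.006, 0, 0.088], [0.026, -0.027, 0, 0, 0.088], [0.026, -0.027, 0, 0, 0.088]]}}

```text
clock: 0.93
tool_pos: [0.3823, -0.2165, 0.453]
eef_rot: [0.978, 0.208, 0.0, 0.0]
contact_force: [1.4, -0.2, 0.2]
opening: 0.999
finger_force: 0.0
```

{"method": "move_arm", "body": {"rows": [[0.026, -0.027, 0, 0, 0.088], [0.026, -0.027, 0, 0, 0.088], [0.026, -0.027, 0, 0, 0.088], [0.026, -0.027, 0, 0, 0.088], [0.026, -0.027, 0, 0, 0.088], [0.026, -0.027, 0, 0, 0.088]]}}

```text
clock: 1.43
tool_pos: [0.4587, -0.0049, 0.4526]
eef_rot: [0.978, 0.208, -0.0, 0.0]
contact_force: [-0.6, -0.9, -1.0]
opening: 1.001
finger_force: 0.0
```

{"method": "move_arm", "body": {"rows": [[0.0124, -0.0316, 0, 0, 0.088], [0.0124, -0.0316, 0, 0, 0.088], [0.0124, -0.0316, 0, 0, 0.088], [0.0124, -0.0316, 0, 0, 0.088], [0.0124, -0.0316, 0, 0, 0.088], [0.0124, -0.0316, 0, 0, 0.088], [0.0124, -0.0316, 0, 0, 0.088], [0.0124, -0.0316, 0, 0, 0.088], [0.0124, -0.0316, 0, 0, 0.088], [0.0124, -0.0316, 0, 0, 0.088]]}}

```text
clock: 2.27
tool_pos: [0.4425, 0.334, 0.4524]
eef_rot: [0.978, 0.208, -0.0, 0.0]
contact_force: [0.5, -0.2, -0.0]
opening: 0.998
finger_force: 0.0
```

{"method": "move_arm", "body": {"rows": [[0, 0, 0, -0.125, 0.088], [0, 0, 0, -0.125, 0.088], [0, 0, 0, -0.125, 0.088], [0, 0, 0, -0.125, 0.088], [0, 0, 0, -0.125, 0.088], [0, 0, 0, -0.125, 0.088], [0, 0, 0, -0.125, 0.088], [0, 0, 0, -0.125, 0.088], [0, 0, 0, -0.125, 0.088], [0, 0, 0, -0.125, 0.088]]}}

```text
clock: 3.1
tool_pos: [0.4429, 0.3322, 0.4523]
eef_rot: [0.669, 0.743, -0.0, 0.0]
contact_force: [-0.1, 0.8, 0.6]
opening: 0.995
finger_force: 0.0
```

{"method": "move_arm", "body": {"rows": [[0, 0, 0, -0.125, 0.088], [0, 0, 0, -0.125, 0.088], [0, 0, 0, -0.125, 0.088], [0, 0, 0, -0.125, 0.088], [0, 0, 0, -0.125, 0.088], [0, 0, 0, -0.125, 0.088], [0, 0, 0, -0.125, 0.088], [0, 0, 0, -0.125, 0.088], [0, 0, 0, -0.125, 0.088], [0, 0, 0, 0, 0.088]]}}

```text
clock: 3.93
tool_pos: [0.4432, 0.332, 0.452]
eef_rot: [0.171, 0.985, -0.0, -0.001]
contact_force: [-0.7, -0.6, 0.2]
opening: 0.997
finger_force: 0.0
```

```bash
python3 - <<'E'
from h import *
s=snapshot("wrist"); save(s,"w1.png"); p=cloud(s).reshape(-1,3)
st=r.get_state(); print(st["q"].round(3),st["tool_pos"],s["eye"])
a=p[(p[:,2]>.158)&(p[:,2]<.175)&(np.hypot(p[:,0]-.444,p[:,1]-.338)<.04)]
print(len(a),a.mean(0),cv2.minAreaRect((a[:,:2]*1000).astype(np.float32)))
M=R.from_quat(st["eef_rot"]).as_matrix(); print(M.round(3))
E
```

```text
[-0.212  0.661 -0.898  1.702  0.579  1.067 -0.077] [0.44311047 0.33209262 0.45216565] [0.36682926 0.3589589  0.43193432]
845 [0.44140019 0.33674488 0.16529044] ((442.2430114746094, 336.5284118652344), (29.811893463134766, 19.636505126953125), 70.40412139892578)
[[-0.94   0.342 -0.001]
 [ 0.342  0.94  -0.   ]
 [ 0.001 -0.001 -1.   ]]
```

View pics/w1.png

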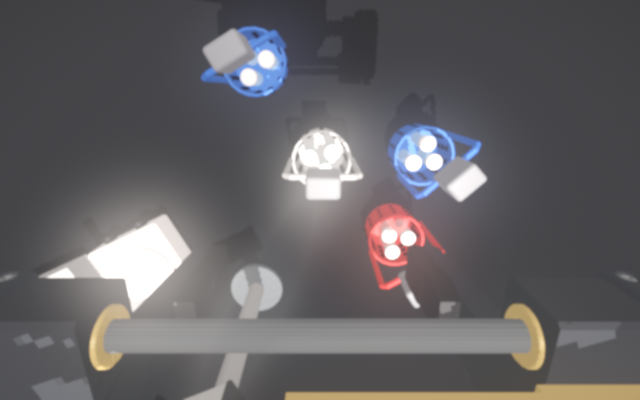

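The wrist picture shows the steel basket at (322,158) with its grip block at (323,185), already square to the fingers. Descending onto it.

{"method": "move_arm", "body": {"rows": [[0.0025, 0.004, 0.03, 0, 0.06], [0, 0, 0.03, 0, 0.06], [0, 0, 0.03, 0, 0.06], [0, 0, 0.03, 0, 0.06], [0, 0, 0.02, 0, 0.06], [0, 0, 0.013, 0, 0.06], [0, 0, 0, 0, 0.06], [0, 0, 0, 0, 0.02], [0, 0, 0, 0, 0.02], [0, 0, 0, 0, 0.02]], "newtons": 25}}

```text
clock: 4.82
tool_pos: [0.4423, 0.3376, 0.3012]
eef_rot: [0.173, 0.985, 0.001, 0.001]
contact_force: [-0.1, -0.6, -0.2]
opening: 0.479
finger_force: 0.0
```

{"method": "move_arm", "body": {"rows": [[0, 0, 0, 0, 0.02], [0, 0, 0, 0, 0.02], [0, 0, 0, 0, 0.02], [0, 0, 0, 0, 0.02]]}}

```text
clock: 5.15
tool_pos: [0.4422, 0.3373, 0.3007]
eef_rot: [0.173, 0.985, 0.001, 0.001]
contact_force: [0.3, -0.4, 5.4]
opening: 0.338
finger_force: 25.0
```

{"method": "move_arm", "body": {"rows": [[0, 0, -0.01, 0, 0.02], [0, 0, -0.02, 0, 0.02], [0, 0, -0.03, 0, 0.02], [0, 0, -0.03, 0, 0.02], [0, 0, -0.025, -0.114, 0.02], [0, 0, -0.015, -0.114, 0.02], [0, 0, 0, -0.114, 0.02], [0, 0, 0, -0.114, 0.02]], "newtons": 30}}

```text
clock: 5.82
tool_pos: [0.4419, 0.337, 0.4313]
eef_rot: [-0.057, 0.998, 0.0, 0.001]
contact_force: [0.1, -0.4, -2.3]
opening: 0.339
finger_force: 30.0
```

{"method": "move_arm", "body": {"rows": [[0.002, -0.012, 0, 0, 0.02], [0.002, -0.024, 0, 0, 0.02], [0.0025, -0.034, 0, 0, 0.02], [0.0025, -0.036, 0, 0, 0.02], [0.0025, -0.036, 0, 0, 0.02], [0.0025, -0.036, 0, 0, 0.02], [0.0025, -0.036, 0, 0, 0.02], [0.0025, -0.036, 0, 0, 0.02], [0.0025, -0.036, 0, 0, 0.02], [0.0025, -0.032, 0, 0, 0.02]]}}

```text
clock: 6.65
tool_pos: [0.4517, 0.0151, 0.4294]
eef_rot: [-0.052, 0.999, -0.001, -0.001]
contact_force: [0.3, -0.2, -1.4]
opening: 0.339
finger_force: 30.0
```

{"method": "move_arm", "body": {"rows": [[0.001, -0.022, 0, 0, 0.02], [0, -0.012, 0, 0, 0.02], [0, 0, 0, 0, 0.02], [0, 0, 0, 0, 0.02]]}}

```text
clock: 6.98
tool_pos: [0.4549, -0.0163, 0.4296]
eef_rot: [-0.053, 0.999, -0.0, -0.0]
contact_force: [-0.2, 1.4, -2.0]
opening: 0.336
finger_force: 30.0
```

```bash
python3 - <<'E'
from h import *
st=r.get_state(); print(st["tool_pos"],st["eef_rot"],st["q"].round(2),st["contact_force"])
for n,o in(("side","s2.png"),("scene","c2.png")):
    s=snapshot(n); c=s["color"][100:300,200:440] if n=="side" else s["color"][100:300,200:440]
    cv2.imwrite("pics/"+o,cv2.resize(c[:,:,::-1],None,fx=3,fy=3)); np.savez(n+"2.npz",p=cloud(s))
a,b=cv2.imread("pics/s2.png"),cv2.imread("pics/c2.png")
cv2.imwrite("pics/j2.png",cv2.resize(np.hstack([a,b]),(800,333)))
E
```

```text
[ 0.45490492 -0.01627552  0.42962813] [-5.26171664e-02  9.98614670e-01 -2.96666056e-05 -4.17802266e-04] [ 0.62  0.63 -1.11  2.    0.7   0.96  0.82] [-0.20413358  1.40923984 -1.95144927]
```

View pics/j2.png

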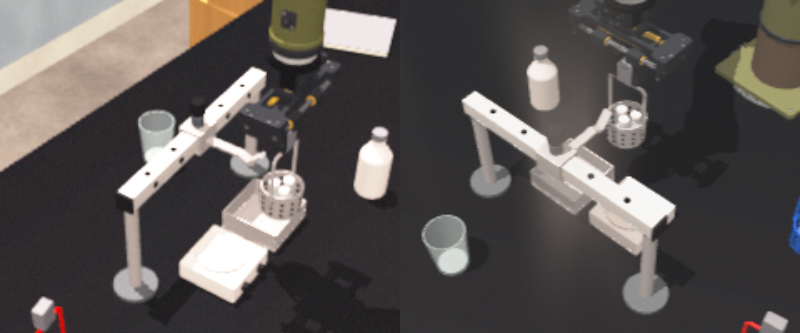

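The left half (side view) shows the basket at (283,192) just in front of the hook tip at (262,160). The right half confirms it: the hook tip at (603,118) points into the bail window. Moving in along +x of the rail.

{"method": "move_arm", "body": {"rows": [[-0.004, 0, 0.003, 0, 0.02], [-0.007, -0.001, 0.003, 0, 0.02], [-0.01, -0.001, 0, 0, 0.02], [-0.012, 0, 0, 0, 0.02], [-0.012, 0, 0, 0, 0.02], [-0.01, 0, 0, 0, 0.02], [-0.007, 0, 0, 0, 0.02], [-0.003, 0, 0, 0, 0.02], [0, 0, 0, 0, 0.02]]}}

```text
clock: 7.83
tool_pos: [0.5209, -0.01, 0.4234]
eef_rot: [-0.055, 0.998, 0.0, 0.0]
contact_force: [0.2, 0.6, -1.9]
opening: 0.34
finger_force: 30.0
```

{"method": "move_arm", "body": {"rows": [[0, 0, 0.006, 0, 0.02], [0, 0, 0.01, 0, 0.02], [0, 0, 0.01, 0, 0.02], [0, 0, 0.006, 0, 0.02], [0, 0, 0.004, 0, 0.02], [0, 0, 0, 0, 0.02]]}}

```text
clock: 8.33
tool_pos: [0.5199, -0.0108, 0.3865]
eef_rot: [-0.055, 0.999, -0.0, -0.001]
contact_force: [1.0, -0.1, -1.9]
opening: 0.337
finger_force: 30.0
```

```bash
python3 - <<'E'
from h import *
st=r.get_state(); print(st["tool_pos"],st["contact_force"],st["moment"])
a=[]
for n in("side","scene"):
    s=snapshot(n); a.append(cv2.resize(s["color"][120:270,240:400,::-1] if n=="side" else s["color"][120:270,230:390,::-1],(400,375),interpolation=2))
cv2.imwrite("pics/j3.png",np.hstack(a))
E
```

```text
[ 0.5199354  -0.01078256  0.38650967] [ 0.95319599 -0.09074189 -1.86811637] [ 0.09379942 -0.15146343 -0.02002421]
```

View pics/j3.png

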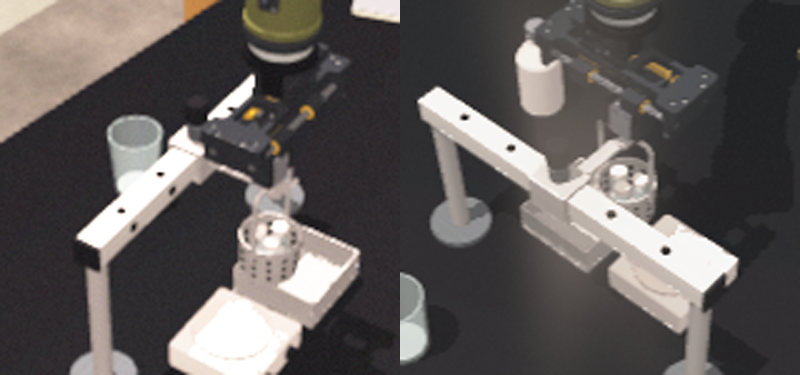

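The hook tip is through the bail window; in the right half the hook runs under the bar at (620,150). Lowering in small steps until the load comes off.

{"method": "move_arm", "body": {"rows": [[0, 0, 0.003, 0, 0.02], [0, 0, 0.002, 0, 0.02], [0, 0, 0.002, 0, 0.02], [0, 0, 0.001, 0, 0.02], [0, 0, 0, 0, 0.02], [0, 0, 0, 0, 0.02]]}}

```text
clock: 8.93
tool_pos: [0.5204, -0.0105, 0.3797]
eef_rot: [-0.055, 0.999, -0.0, 0.0]
contact_force: [-0.1, -0.6, -2.3]
opening: 0.335
finger_force: 30.0
```

{"method": "move_arm", "body": {"rows": [[0, 0, 0.001, 0, 0.02], [0, 0, 0.001, 0, 0.02], [0, 0, 0.001, 0, 0.02], [0, 0, 0, 0, 0.02], [0, 0, 0, 0, 0.02]]}}

```text
clock: 9.35
tool_pos: [0.5209, -0.0103, 0.3772]
eef_rot: [-0.055, 0.999, 0.0, 0.001]
contact_force: [1.5, -0.2, 2.4]
opening: 0.339
finger_force: 30.0
```

{"method": "move_arm", "body": {"rows": [[0, 0, 0, 0, 0.029], [0, 0, 0, 0, 0.031], [0, 0, 0, 0, 0.034], [0, 0, 0, 0, 0.038], [0, 0, 0, 0, 0.044], [0, 0, 0, 0, 0.054], [0, 0, 0, 0, 0.054], [0, 0, 0, 0, 0.054]], "newtons": 10}}

```text
clock: 10.02
tool_pos: [0.5203, -0.0105, 0.3767]
eef_rot: [-0.055, 0.999, -0.0, -0.0]
contact_force: [-0.1, 0.1, 1.1]
opening: 0.614
finger_force: 0.0
```

{"method": "move_arm", "body": {"rows": [[0, 0, -0.005, 0, 0.054], [0, 0, -0.008, 0, 0.054], [0, 0, -0.015, 0, 0.054], [0, 0, -0.02, 0, 0.054], [0, 0, -0.025, 0, 0.054], [0, 0, -0.025, 0, 0.054], [0, 0, -0.025, 0, 0.054], [0, 0, -0.015, 0, 0.054], [0, 0, -0.005, 0, 0.054], [0, 0, 0, 0, 0.054]]}}

```text
clock: 10.85
tool_pos: [0.5204, -0.0101, 0.5213]
eef_rot: [-0.055, 0.999, -0.0, 0.001]
contact_force: [0.6, 0.0, 0.3]
opening: 0.614
finger_force: 0.0
```

```bash
python3 - <<'E'
from h import *
st=r.get_state(); print(st["tool_pos"],st["contact_force"],st["eef_rot"],st["q"].round(2))
s=snapshot("wrist"); p=cloud(s).reshape(-1,3)
a=p[(p[:,2]>.270)&(p[:,2]<.283)&(np.hypot(p[:,0]-.619,p[:,1])<.03)]
if len(a): print("knob",len(a),cv2.minEnclosingCircle((a[:,:2]*1000).astype(np.float32)),np.median(a[:,2]))
b=p[(p[:,2]>.235)&(p[:,2]<.25)&(np.hypot(p[:,0]-.52,p[:,1]+.011)<.03)]
if len(b): print("block",len(b),cv2.minAreaRect((b[:,:2]*1000).astype(np.float32)))
a=[s["color"][::-1][::-1]]
im=[cv2.resize(s["color"][:,:,::-1],(400,250))]
s=snapshot("side"); im.append(cv2.resize(s["color"][110:260,230:470,::-1],(400,250)))
cv2.imwrite("pics/j4.png",np.hstack(im))
E
```

```text
[ 0.52037264 -0.01008497  0.52128366] [0.58807461 0.03363543 0.31019563] [-5.45362308e-02  9.98510695e-01 -6.14949777e-06  1.48018495e-03] [ 0.6   0.61 -1.15  1.68  0.59  1.24  0.99]
knob 362 ((617.8176879882812, -3.039663314819336), 12.561551094055176) 0.2733178728858765
block 857 ((521.8118896484375, -10.828399658203125), (19.603042602539062, 29.234893798828125), 6.5313591957092285)
```

View pics/j4.png

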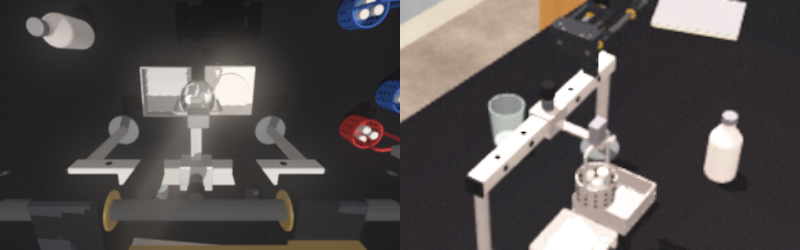

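The basket hangs on the hook: block at (598,130), body at (597,185) in the right half. In the wrist half the pan is at (165,90), on the bottle's side, so the sleeve goes to -0.070. Moving over the knob.

{"method": "move_arm", "body": {"rows": [[-0.012, 0, 0, 0, 0.06], [-0.025, -0.001, 0, 0, 0.06], [-0.025, -0.001, 0, 0, 0.06], [-0.022, 0, 0, 0, 0.06], [-0.0155, 0, 0.01, 0, 0.06], [0, 0, 0.02, 0, 0.06], [0, 0, 0.025, 0, 0.06], [0, 0, 0.02, 0, 0.06], [0, 0, 0, 0, 0.06]]}}

```text
clock: 11.7
tool_pos: [0.6183, -0.0028, 0.4388]
eef_rot: [-0.055, 0.998, -0.001, -0.005]
contact_force: [0.8, -1.1, -0.1]
opening: 0.677
finger_force: 0.0
```

{"method": "move_arm", "body": {"rows": [[0, 0, 0.015, 0, 0.06], [0, 0, 0.015, 0, 0.06], [0, 0, 0.005, 0, 0.06], [0, 0, 0, 0, 0.06], [0, 0, 0, 0, 0.06]]}}

```text
clock: 12.12
tool_pos: [0.6196, -0.0016, 0.4102]
eef_rot: [-0.055, 0.999, 0.0, 0.0]
contact_force: [-0.5, -0.1, -0.3]
opening: 0.681
finger_force: 0.0
```

{"method": "move_arm", "body": {"rows": [[0, 0, 0, 0, 0.04], [0, 0, 0, 0, 0.03], [0, 0, 0, 0, 0.02], [0, 0, 0, 0, 0.015], [0, 0, 0, 0, 0.015], [0, 0, 0, 0, 0.015], [0, 0, 0, 0, 0.015], [0, 0, 0, 0, 0.015]], "newtons": 30}}

```text
clock: 12.78
tool_pos: [0.6195, -0.0018, 0.41]
eef_rot: [-0.054, 0.999, -0.0, 0.0]
contact_force: [-0.5, -1.2, 1.8]
opening: 0.28
finger_force: 30.0
```

{"method": "move_arm", "body": {"rows": [[0, 0, -0.004, 0, 0.015], [0, 0, -0.004, 0, 0.015], [0, 0, -0.004, 0, 0.015], [0, 0, -0.003, 0, 0.015], [0, 0, 0, 0, 0.015], [0, 0, 0, 0, 0.015], [0, 0, 0, 0, 0.015]]}}

```text
clock: 13.37
tool_pos: [0.6195, -0.0018, 0.4245]
eef_rot: [-0.055, 0.999, -0.0, -0.0]
contact_force: [1.9, 0.6, -5.4]
opening: 0.28
finger_force: 30.0
```

{"method": "move_arm", "body": {"rows": [[0, -0.001, 0, 0, 0.015], [0, -0.002, 0, 0, 0.015], [0, -0.003, 0, 0, 0.015], [0, -0.0035, 0, 0, 0.015], [0, -0.0035, 0, 0, 0.015], [0, -0.0035, 0, 0, 0.015], [0, -0.0035, 0, 0, 0.015], [0, -0.0035, 0, 0, 0.015], [0, -0.0035, 0, 0, 0.015], [0, -0.0035, 0, 0, 0.015]]}}

```text
clock: 14.2
tool_pos: [0.6228, -0.0324, 0.4247]
eef_rot: [-0.055, 0.999, 0.0, -0.0]
contact_force: [2.5, 1.9, -5.6]
opening: 0.28
finger_force: 30.0
```

{"method": "move_arm", "body": {"rows": [[0, -0.0035, 0, 0, 0.015], [0, -0.0035, 0, 0, 0.015], [0, -0.0035, 0, 0, 0.015], [0, -0.0035, 0, 0, 0.015], [0, -0.0035, 0, 0, 0.015], [0, -0.0035, 0, 0, 0.015], [0, -0.0035, 0, 0, 0.015], [0, -0.0035, 0, 0, 0.015], [0, -0.0035, 0, 0, 0.015], [0, -0.003, 0, 0, 0.015]]}}

```text
clock: 15.03
tool_pos: [0.6266, -0.0667, 0.4247]
eef_rot: [-0.054, 0.999, -0.0, -0.0]
contact_force: [1.6, 1.3, -5.9]
opening: 0.283
finger_force: 30.0
```

{"method": "move_arm", "body": {"rows": [[0, -0.002, 0, 0, 0.015], [0, -0.002, 0, 0, 0.015], [0, 0, 0, 0, 0.015], [0, 0, 0, 0, 0.015], [0, 0, 0, 0, 0.015], [0, 0, 0, 0, 0.015]]}}

```text
clock: 15.53
tool_pos: [0.627, -0.0708, 0.4246]
eef_rot: [-0.054, 0.999, -0.001, -0.0]
contact_force: [2.2, -1.7, -4.9]
opening: 0.282
finger_force: 30.0
```

```bash
python3 - <<'E'
from h import *
st=r.get_state(); d=st["tool_pos"]-np.array([.6195,-.0018,.4245]); t=np.radians(6.2)
print("slid",d@[-np.sin(t),np.cos(t),0],"cross",d@[np.cos(t),np.sin(t),0],st["tool_pos"],st["contact_force"])
s=snapshot("side"); p=cloud(s).reshape(-1,3); cv2.imwrite("pics/j5.png",cv2.resize(s["color"][110:260,230:470,::-1],(720,450),interpolation=2))
for n in("side","scene"):
    p=cloud(snapshot(n)).reshape(-1,3); c=np.array([.5278,-.0801])
    b=p[(p[:,2]>.225)&(p[:,2]<.25)&(np.hypot(*(p[:,:2]-c).T)<.04)]
    if len(b): print(n,len(b),cv2.minAreaRect((b[:,:2]*1000).astype(np.float32)))
E
```

```text
slid -0.06936979787004038 cross 4.1736620224623946e-05 [ 0.62703339 -0.07075954  0.42463667] [ 2.17954697 -1.73437777 -4.87115197]
side 98 ((527.704833984375, -74.55574035644531), (21.626955032348633, 32.94186019897461), 3.229282855987549)
scene 6 ((532.2088623046875, -64.10554504394531), (19.014362335205078, 0.7244560122489929), 10.335647583007812)
```

View pics/j5.png

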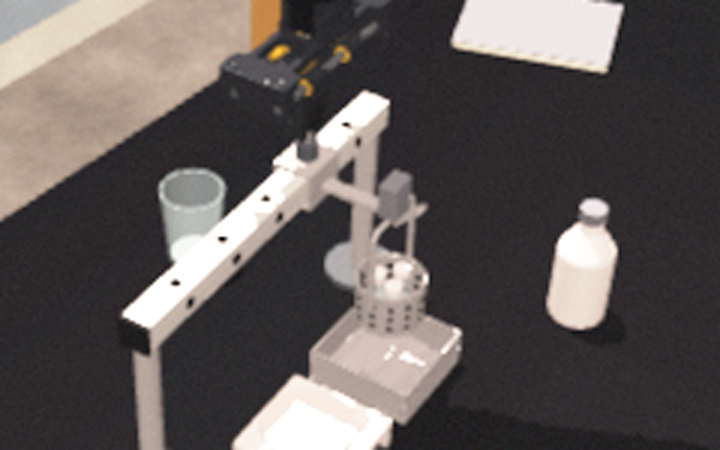

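The basket hangs at (392,290), above the pan at (385,360), and the sleeve has slid about 69.4 mm. Lowering the pin.

{"method": "move_arm", "body": {"rows": [[0, -0.0005, 0.002, 0, 0.015], [0, 0, 0.003, 0, 0.015], [0, 0, 0.003, 0, 0.015], [0, 0, 0.003, 0, 0.015], [0, 0, 0.002, 0, 0.015], [0, 0, 0.0015, 0, 0.015], [0, 0, 0, 0, 0.015], [0, 0, 0, 0, 0.015]]}}

```text
clock: 16.35
tool_pos: [0.6271, -0.0707, 0.4103]
eef_rot: [-0.055, 0.999, -0.0, 0.0]
contact_force: [1.3, -1.5, -3.5]
opening: 0.282
finger_force: 30.0
```

{"method": "move_arm", "body": {"rows": [[0, 0, 0.0005, 0, 0.015], [0, 0, 0.0005, 0, 0.015], [0, 0, 0, 0, 0.015], [0, 0, 0, 0, 0.015], [0, 0, 0, 0, 0.015], [0, 0, 0, 0, 0.015]]}}

```text
clock: 16.85
tool_pos: [0.627, -0.0705, 0.41]
eef_rot: [-0.055, 0.999, -0.0, 0.0]
contact_force: [-0.9, -1.2, 5.3]
opening: 0.279
finger_force: 30.0
```

{"method": "move_arm", "body": {"rows": [[0, 0, 0, 0, 0.015], [0, 0, 0, 0, 0.015], [0, 0, 0, 0, 0.015], [0, 0, 0, 0, 0.015], [0, 0, 0, 0, 0.015], [0, 0, 0, 0, 0.015], [0, 0, 0, 0, 0.015], [0, 0, 0, 0, 0.015], [0, 0, 0, 0, 0.015], [0, 0, 0, 0, 0.015]]}}

```text
clock: 17.68
tool_pos: [0.627, -0.0705, 0.4099]
eef_rot: [-0.055, 0.999, -0.0, 0.0]
contact_force: [-2.0, -0.6, 6.0]
opening: 0.28
finger_force: 30.0
```

{"method": "move_arm", "body": {"rows": [[0, 0, 0, 0, 0.015], [0, 0, 0, 0, 0.015], [0, 0, 0, 0, 0.015], [0, 0, 0, 0, 0.015], [0, 0, 0, 0, 0.015], [0, 0, 0, 0, 0.015], [0, 0, 0, 0, 0.015], [0, 0, 0, 0, 0.015], [0, 0, 0, 0, 0.015], [0, 0, 0, 0, 0.015]]}}

```text
clock: 18.52
tool_pos: [0.627, -0.0705, 0.41]
eef_rot: [-0.055, 0.999, -0.0, 0.0]
contact_force: [-1.5, -0.5, 5.6]
opening: 0.279
finger_force: 30.0
```

```bash
python3 - <<'E'
from h import *
st=r.get_state(); print(st["tool_pos"],st["contact_force"])
g=[]
for i in range(3):
    s=snapshot("side"); g.append(s["color"][110:260,230:470].astype(int))
print([abs(g[i+1]-g[i]).max(2)[60:130,110:150].mean() for i in range(2)])
cv2.imwrite("pics/j6.png",cv2.resize(g[2][:,:,::-1].astype(np.uint8),(720,450),interpolation=2))
E
```

```text
[ 0.62703566 -0.07051248  0.40996346] [-1.46250975 -0.54038879  5.58059823]
[np.float64(2.8017857142857143), np.float64(2.7967857142857144)]
```

View pics/j6.png

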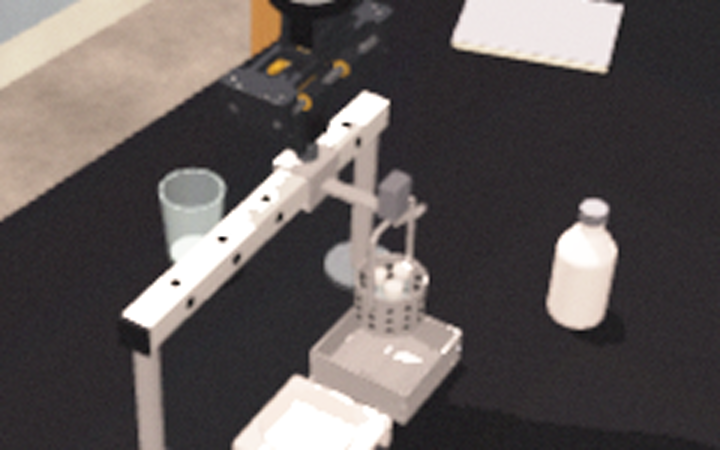

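The basket hangs still at (392,290), above the pan. The knob is back at its pin-down height (TCP 0.410). Handing in.

```bash
python3 -c "
from plant import r
print(r.finish_job())"
```

```text
the job is handed in; nothing more can be done
None
```

The job is handed in after about 19 s: the basket hangs quietly on the hook over the pan, and the sleeve is one hole along with the knob still held. The pin reads fully home by knob height and spring force; I could not see it directly.

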